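# Load a service tray and hold it level over the microscope stage

## Robot

A 6-joint arm with a two-finger parallel gripper is mounted at the origin on the work surface. World frame = base frame: x ahead of the robot, y to its left, z up, the work surface at z = 0. Lengths are in m, angles in rad, forces in N, time in s.
With the tool pointing down it reaches from about 0.325 to 0.85 m from the base axis. Payload 15.5 kg.
Tool frame: the origin (TCP) lies on the mounting face of the last link; the fingertips stand 191 mm ahead of it and the grasp point (between the pads) lies 172 mm ahead of it; y points along the fingers, z is the direction in which the jaws open and shut, and the axes are right-handed (so a half turn about y gives the same grasp; the last joint's range is limited). The gripper opens to 91 mm and grips with 3 to 60 N. Pads are 32 mm wide; open, the fingers measure 118 mm over their backs; the gripper's body (76 mm by 178 mm) begins 60 mm behind the grasp point.
Start: joints at [-1.274, 0.494, 1.345, -0, 1.302, -0.096], TCP at [0.239, -0.578, 0.405] pointing down, gripper open.
Joint ranges: [-2.91, 2.91], [-0.82, 2.16], [0.22, 2.67], [-1.22, 4.37], [0.12, 2.79], [-3.08, 3.08]. Speed limits (rad/s): [1.89, 1.89, 2.57, 3.01, 3.01, 3.01].

## Interface

Orientations are given as a unit quaternion [w, x, y, z].
In Python, from bench import env gives the robot as it stands.
- The arm moves only by the shell command python3 -m jog 'ROWS' [FORCE]. ROWS is JSON, a list of rows, each a list of 3 entries, a list of its own where there are three numbers: the turn, a rotation vector about the tool's x, y, z in degrees, then the shift along the tool's x, y, z in mm, then the opening in per cent of the stroke, from 0 (shut) to 100 (fully open). A call has 1 to 5 rows; each row is the pose to reach, as a shift and turn from the pose commanded when the call began, along the tool's axes at that moment; what a row does not reach only later rows make up. A row lasts 1/8 s, in which the tool goes at most 62.5 mm and 10.7 degrees, less where a joint would pass 70% of its speed; a pose out of reach is approached as far as the arm can. A call with a gripper value outside its range is refused whole. The fingers move at their own pace and stop on an object; FORCE is the grip in N (left out, the last holds). Time passes only in rows, so rows that repeat a pose let the fingers close. It gives the time, the measured TCP pose, the force and the opening at its end, in the units of the state.
- env.state(): the state, without advancing time (a new reading comes with each control period).
- env.capture(name): name is "scene" or "side" or "wrist"; returns a dict with "frame" (480x640x3 uint8, red, green, blue), "intrinsics" (3x3 intrinsics, pixels), "k1" (the pictures are not rectified: a ray, as slopes to the right and down, at radius r is drawn at 1 + k1 r^2 times it, then the intrinsics apply), "pose" (4x4, takes a point from camera to world coordinates). Camera axes: x right, y up, looking along -z (the intrinsics and any distortion apply to the point x, -y, -z); pixel columns grow to the right and rows downward; lengths in m; the calibration is good to about 2 mm. A picture is of the moment at which its call begins. There is no depth.
- env.finish_job(): hands the job in, once; it reports no verdict.
The state is a dict: "clock": time; "qpos": joint angles; "joint_velocities": joint speeds; "effort": joint torques, N m; "tcp_pos": TCP position; "tool_rot": TCP orientation; "ft_force": force on the tool from outside, world axes, zero at the start; "ft_torque": the same for the moment, N m; "width": opening from 0.0 (shut) to 1.0 (fully open).
Only numpy, scipy, OpenCV 4.12 (cv2) and the standard library are available. Lean on these libraries where they do the work, as an engineer would, in place of code of your own. Each camera call takes 0.05 s, during which the arm holds its last target.

## Task

Lay the upright eyepiece barrel on its side in the tray's two-saddle cradle and let go of it. Then lift the tray by its square post, keeping it level throughout, without tipping the loose steel ball out of its pocket or losing the barrel, and carry it to the microscope. Finish while still holding it: the tray level and still, centred over the round stage plate, clear of the plate by about 5 cm, carried by the gripper alone; leave the jar, lens cell and slide box alone.

Things in the scene. Friction and masses are not known exactly. Their poses are not given: they have to be found in the camera images.
- barrel_mid (a point): Centre of the loose eyepiece barrel: a plain black plastic cylinder 30 mm in diameter, 84 mm long, about 80 g, standing upright on the bench (centre 42 mm up) with 2 thin metal bands flush to its skin. Its z axis runs along the barrel; either end may point either way in the cradle.
- tray: Loose aluminium tray, about 300 g, flat on the bench; origin on its underside below the grip post. Floor plate 4 mm thick, x -100 to +76 mm, y -55 to +55 mm. Cradle at its -x end, square post in the middle, dark steel ball block at its +x end. Loaded, it balances within about 15 mm of the post.
- tray_post (a point): Grip point of the tray's upright square post: 20 x 20 mm, sides along the tray's x and y, top 85 mm above the tray's underside; this point is on its axis 70 mm above the underside (15 mm below the top). Axes as the tray's.
- cradle (a point): Barrel's centre when it rests in the cradle, lying along the tray's y: 70 mm from the post towards tray -x, 38 mm above the underside. Two black V saddles (90 degrees, open upwards, 8 mm thick, 47 mm wide along x, sides up to 36 mm above the underside) stand 34 mm either side of it along y, with a 60 mm gap between and no end stops; the barrel overhangs each by 4 mm. Axes as the tray's.
- pocket (a point): Centre of the ball when mid-pocket: 48 mm from the post towards tray +x, 25 mm above the underside. The pocket is a flat-bottomed round recess 39 mm across and 4 mm deep in a 52 x 70 mm block whose top is 17 mm above the underside; the ball rolls freely by up to 8 mm in it. Axes as the tray's.
- ball_center (a point): Centre of the loose steel ball, 24 mm in diameter, 56 g, lying in the pocket.
- stage (a point): Centre of the top of the microscope's round white stage plate, 124 mm across, 48 mm above the bench, on a fixed grey base 200 x 200 mm, 45 mm high. z up. The base continues towards this frame's -y to a pillar, axis 165 mm from this point, 445 mm high, with the head swung outwards beyond it; knobs reach 60 mm either side of the pillar along x, 270 mm above the bench.
- jar_mid (a point): Bystander: round glass jar with a brown cap, 60 mm across, 75 mm high; point at its centre, 37 mm up.
- lens_mid (a point): Bystander: squat black stepped lens cell, 48 mm across, 30 mm high; point at its centre, 15 mm up.
- slide_mid (a point): Bystander: flat blue plastic slide box, 100 x 60 x 30 mm (x, y, z); point at its centre, 15 mm up.
Not all that is in view belongs to the job. Several things have the shape of the tray; the one meant has the colours described above.

How it is judged:
By the outcome, as a careful person would: the job done as asked, in the order asked, and still so for the second after the job is handed in, while the arm keeps its last pose, push and grip.
It also fails if it takes over 58 s, if anything falls off the work surface, if the arm or the gripper's body presses on something with over 40 N, if the wrist force passes 120 N, or if a joint passes its speed limit or range.

## Working session

There is one attempt and no reset: what is moved stays moved. The work goes in short steps, Python scripts to look and compute and a shell command to move; the robot and the scene stay as the last step left them, time stands still between calls to the robot, and variables do not carry over. Pictures are saved under pics/ and viewed, and the job is handed in when it is done.

```bash
ls; mkdir -p pics; python3 - <<'E'
from bench import env
import cv2
print(env.state())
for n in ["scene","side","wrist"]:
    c=env.capture(n); cv2.imwrite(f"pics/{n}0.png",c["frame"][:,:,::-1]); print(n,c["intrinsics"].tolist(),c["k1"],c["pose"].round(4).tolist())
E
```

```text
pics
{'clock': 0.0, 'qpos': array([-1.27449237e+00,  4.94209562e-01,  1.34614882e+00,  2.56922587e-05,
        1.30252156e+00, -9.54741816e-02]), 'joint_velocities': array([-0.00055563,  0.00016163, -0.00209643,  0.00088758, -0.00076119,
        0.00012692]), 'effort': array([ 1.93501211e-03, -8.78807974e+01, -3.81860840e+01,  7.07076536e-02,
        5.32904186e-02, -4.67016548e-05]), 'tcp_pos': array([ 0.23862145, -0.57748705,  0.40411573]), 'tool_rot': array([ 0.13759102, -0.13766485,  0.69403741, -0.69312999]), 'ft_force': array([-0.40201279, -0.29258839,  0.29189057]), 'ft_torque': array([-0.01068866,  0.07105146,  0.0336841 ]), 'width': 0.9978848911842517}
scene [[464.0956635826721, 0.0, 316.37139313327805], [0.0, 464.0956635826721, 242.38623033871474], [0.0, 0.0, 1.0]] 0.020808570051720626 [[0.4958, -0.4785, 0.7247, 1.0634], [0.8682, 0.2935, -0.4002, -0.2724], [-0.0212, 0.8276, 0.561, 0.5089], [0.0, 0.0, 0.0, 1.0]]
side [[480.2479275067532, 0.0, 326.4391745808846], [0.0, 480.2479275067532, 238.33777405582003], [0.0, 0.0, 1.0]] -0.011315488104205698 [[-0.9419, 0.2626, -0.2094, 0.3179], [-0.3354, -0.7059, 0.6238, 0.5121], [0.016, 0.6578, 0.753, 0.6413], [0.0, 0.0, 0.0, 1.0]]
wrist [[381.2711634442855, 0.0, 323.487180532072], [0.0, 381.2711634442855, 238.3803605439606], [0.0, 0.0, 1.0]] -0.057966790312254865 [[0.3815, 0.8944, 0.2334, 0.3032], [-0.9244, 0.3694, 0.0953, -0.5508], [-0.0009, -0.2521, 0.9677, 0.3842], [0.0, 0.0, 0.0, 1.0]]
```

View pics/scene0.png

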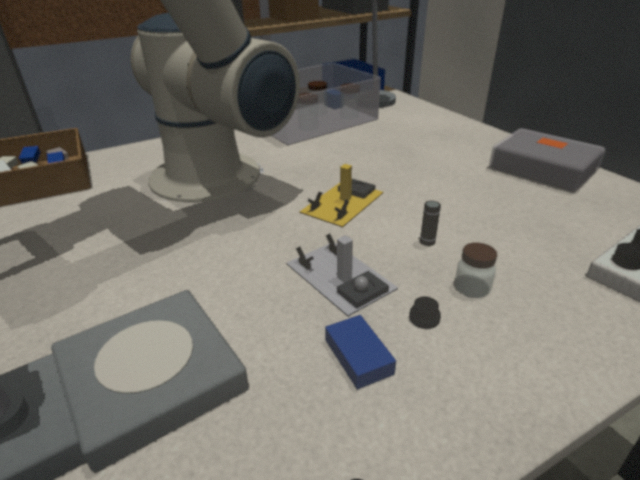

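View pics/side0.png

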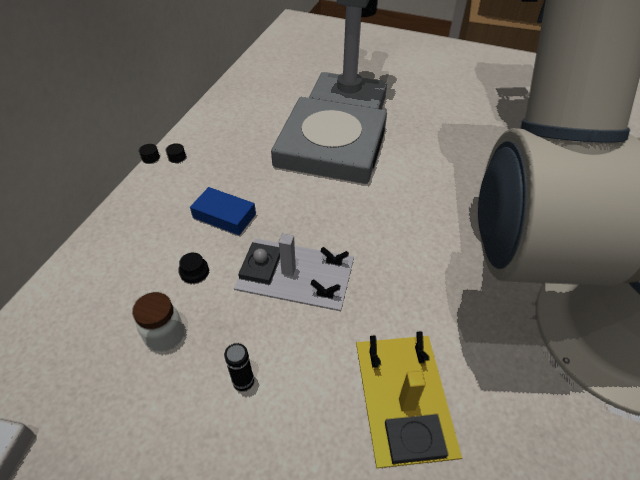

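View pics/wrist0.png

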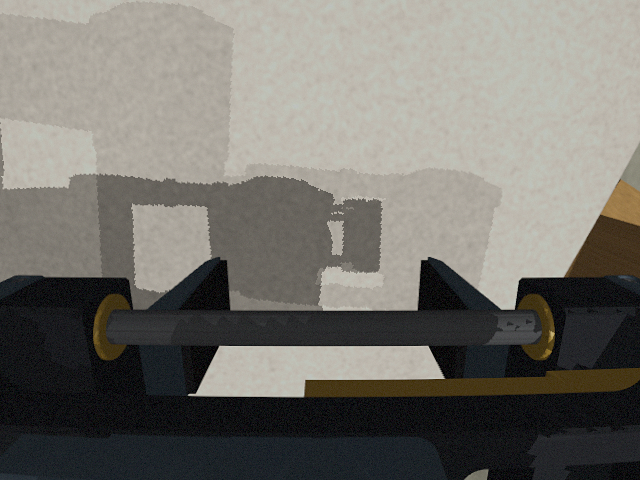

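Scene picture: the grey tray has its post at about (345,258), ball at (362,283) and barrel at (430,222). Side picture: tray post at (288,255), barrel at (240,367), stage at (332,128). The yellow tray is the decoy. I'll zoom in for exact pixels.

```bash
cat > h.py <<'E'
import numpy as np, cv2
from scipy.spatial.transform import Rotation as R
def undist(c,px):
    K=c["intrinsics"];k=c["k1"]
    return cv2.undistortPoints(np.array(px,float).reshape(-1,1,2),K,np.array([k,0,0,0,0.]),None,None).reshape(-1,2)
def rays(c,px):
    u=undist(c,px); d=np.c_[u[:,0],-u[:,1],-np.ones(len(u))]
    return c["pose"][:3,3], d@c["pose"][:3,:3].T
def onplane(c,px,z):
    o,d=rays(c,px); return o+d*((z-o[2])/d[:,2])[:,None]
def proj(c,P):
    P=np.atleast_2d(P); p=(P-c["pose"][:3,3])@c["pose"][:3,:3]
    s=np.c_[p[:,0]/-p[:,2],-p[:,1]/-p[:,2]]; r2=(s**2).sum(1,keepdims=True)
    s=s*(1+c["k1"]*r2); K=c["intrinsics"]; return np.c_[s[:,0]*K[0,0]+K[0,2],s[:,1]*K[1,1]+K[1,2]]
def tri(c1,p1,c2,p2):
    A=[];b=[]
    for c,p in((c1,p1),(c2,p2)):
        o,d=rays(c,[p]);d=d[0]/np.linalg.norm(d);M=np.eye(3)-np.outer(d,d);A.append(M);b.append(M@o)
    x,res,*_=np.linalg.lstsq(np.vstack(A),np.hstack(b),rcond=None);return x,np.sqrt(res)
def crop(c,x0,y0,w,h,name,s=4):
    im=c["frame"][y0:y0+h,x0:x0+w,::-1]; cv2.imwrite("pics/"+name,cv2.resize(im,None,fx=s,fy=s,interpolation=cv2.INTER_CUBIC))
E
python3 - <<'E'
from bench import env
from h import *
import pickle
C={n:env.capture(n) for n in("scene","side")}
pickle.dump(C,open("c0.pkl","wb"))
crop(C["scene"],280,190,180,130,"zs.png"); crop(C["side"],210,220,160,150,"zd.png"); 
E
```

```text
(no output)
```

View pics/zs.png

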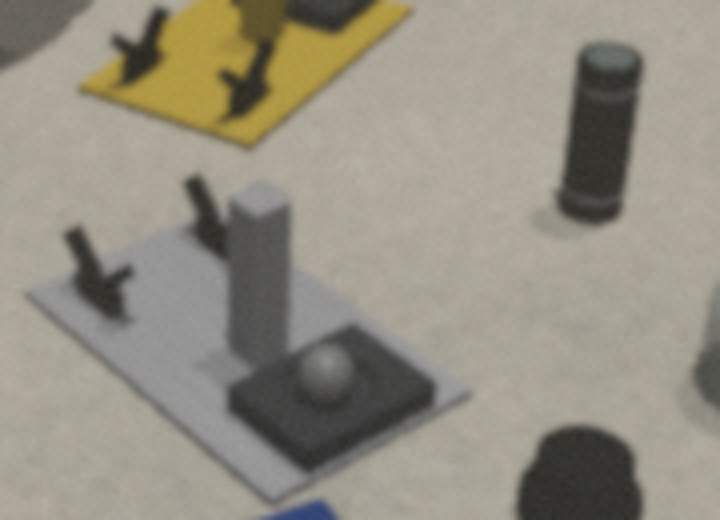

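View pics/zd.png

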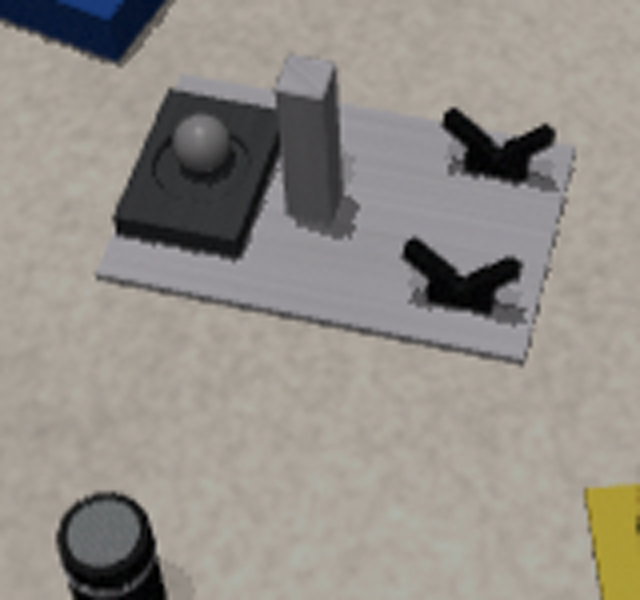

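Scene crop: tray corners (27,294), (272,497), (470,393), post top (261,199), barrel top (610,57). Side crop: corners (97,275), (523,356), (575,150), (182,77), post top (307,77), barrel top (108,533).

```bash
python3 - <<'E'
from h import *
import pickle
C=pickle.load(open("c0.pkl","rb")); s,d=C["scene"],C["side"]
f=lambda l,o:(np.array(l,float)+.5)/4-.5+np.array(o)
S=f([(27,294),(272,497),(470,393),(261,199),(610,57),(327,375)],(280,190)); D=f([(97,275),(523,356),(575,150),(182,77),(307,77),(108,533),(203,143)],(210,220))
pr=lambda a:print(np.round(a*1000,1).tolist())
print("scene corners");pr(onplane(s,S[:3],.004));print("side");pr(onplane(d,D[:4],.004))
for i,j,z,n in((3,4,.085,"post"),(4,5,.084,"barrel"),(5,6,.025,"ball")):
    print(n);pr(onplane(s,[S[i]],z));pr(onplane(d,[D[j]],z));x,r=tri(s,S[i],d,D[j]);pr(x);print(r)
# stage ellipse
for c,n,(x0,y0,w,h) in((s,"scene",(60,290,200,130)),(d,"side",(285,95,95,65))):
    im=c["frame"]; g=cv2.cvtColor(im,cv2.COLOR_RGB2HSV); sub=im[y0:y0+h,x0:x0+w].astype(int)
    m=((sub[...,0]-sub[...,2]>8)&(sub.sum(2)>330)).astype(np.uint8)
    cs,_=cv2.findContours(m,0,1); cs=sorted(cs,key=cv2.contourArea)[-2:]
    for k in cs:
        if len(k)<5: continue
        print(n,cv2.boundingRect(k),cv2.contourArea(k))
        P=onplane(c,k.reshape(-1,2)+[x0,y0],.048)[:,:2].astype(np.float32)
        (cc),r=cv2.minEnclosingCircle(P*1000);print(cc,r); print(P.min(0),P.max(0))
E
```

```text
scene corners
[[441.0, 7.8, 4.0], [611.3, 30.3, 4.0], [600.7, 136.1, 4.0]]
side
[[599.0, 136.8, 4.0], [425.7, 114.0, 4.0], [437.8, 8.2, 4.0], [612.1, 28.9, 4.0]]
post
[[532.6, 74.3, 85.0]]
[[529.9, 73.7, 85.0]]
[530.7, 74.2, 84.5]
[0.00159775]
barrel
[[516.2, 274.7, 84.0]]
[[515.1, 272.5, 84.0]]
[515.8, 273.5, 84.4]
[0.00165348]
ball
[[580.8, 76.4, 25.0]]
[[578.9, 74.6, 25.0]]
[579.7, 75.7, 25.0]
[0.00181021]
scene (128, 0, 72, 130) 4558.0
(611.0697021484375, -177.31427001953125) 133.00816345214844
[ 0.4780661  -0.23798268] [ 0.7440734  -0.08401024]
scene (34, 30, 99, 73) 5177.0
(574.9625854492188, -266.6862487792969) 62.56190490722656
[ 0.5126484  -0.32761183] [ 0.6371278  -0.20505516]
side (0, 0, 25, 28) 200.0
(667.9603271484375, -308.1330261230469) 56.35179138183594
[ 0.66016775 -0.3640475 ] [ 0.71059984 -0.25188258]
side (17, 15, 60, 36) 1623.0
(575.2227172851562, -269.06927490234375) 62.03770065307617
[ 0.5143091  -0.33110663] [ 0.6364109  -0.20791408]
```

```bash
cat >> h.py <<'E'
def cur(env):
    s=env.state(); q=s["tool_rot"]; return np.array(s["tcp_pos"]),R.from_quat([q[1],q[2],q[3],q[0]]),s
def mk(az,tilt,sx=1,ny=True):
    """tool: u (=sx*tool x) horizontal dir az(deg); approach a = sin(tilt)h - cos(tilt)z"""
    h=np.array([np.cos(np.radians(az)),np.sin(np.radians(az)),0]);z=np.array([0,0,1.]);t=np.radians(tilt)
    a=np.sin(t)*h-np.cos(t)*z; x=sx*(np.cos(t)*h+np.sin(t)*z); return R.from_matrix(np.c_[x,a,np.cross(x,a)])
def plan(env,Rg,grasp):
    p,Rc,s=cur(env); a=Rg.as_matrix()[:,1]; tg=np.array(grasp)-.172*a
    rv=np.degrees((Rc.inv()*Rg).as_rotvec()); sh=Rc.inv().apply(tg-p)*1000
    print("turn",rv.round(1).tolist(),"norm",np.linalg.norm(rv).round(1),"shift",sh.round(1).tolist(),"t",s["clock"])
    return tg
E
python3 - <<'E'
from h import *
from bench import env
import pickle
p,Rc,s=cur(env); print(Rc.as_matrix().round(3)); 
c=env.capture("wrist"); print("cam in tool",Rc.inv().apply(c["pose"][:3,3]-p).round(3))
C=pickle.load(open("c0.pkl","rb")); d=C["side"]
pr=lambda a:print(np.round(a*1000).tolist())
pr(onplane(d,[(357,342),(430,338),(377,465),(460,458)],.004)); pr(onplane(d,[(413,374)],.085)); pr(onplane(d,[(154,310)],.075)); pr(onplane(d,[(192,262)],.03))
pr(onplane(d,[(192,206),(242,232),(255,209),(207,188)],.03))
for sx in(1,-1):
  for az in (70,):
    print(sx,plan(env,mk(az,45,sx),(.5156,.2735,.045)))
E
```

```text
[[-0.924 -0.     0.382]
 [-0.382  0.001 -0.924]
 [-0.    -1.    -0.001]]
cam in tool [-0.07  0.02 -0.  ]
[[384.0, 161.0, 4.0], [283.0, 117.0, 4.0], [309.0, 317.0, 4.0], [212.0, 273.0, 4.0]]
[[297.0, 224.0, 85.0]]
[[654.0, 249.0, 75.0]]
[[674.0, 129.0, 30.0]]
[[739.0, 17.0, 30.0], [628.0, 42.0, 30.0], [630.0, -15.0, 30.0], [737.0, -34.0, 30.0]]
turn [-51.4, 124.1, -22.6] norm 136.3 shift [-498.9, 238.2, -591.0] t 0.3
1 [0.4740027  0.15921236 0.16662237]
turn [-18.6, -45.0, 42.3] norm 64.5 shift [-498.9, 238.2, -591.0] t 0.3
-1 [0.4740027  0.15921236 0.16662237]
```

```bash
python3 - <<'E'
from h import *
from bench import env
import pickle
d=pickle.load(open("c0.pkl","rb"))["side"]
print(onplane(d,[(350,88)],.045).round(3))
Rg=mk(70,45,-1); a=Rg.as_matrix()[:,1]
print(plan(env,Rg,np.array([.5156,.2735,.045])-.1*a))
E
python3 -m jog '[[[0,0,0],[-100,0,-120],100],[[0,0,0],[-200,0,-240],100],[[0,0,0],[-300,0,-360],100],[[0,0,0],[-300,0,-360],100],[[0,0,0],[-300,0,-360],100]]'
```

```text
[[ 0.586 -0.429  0.045]]
turn [-18.6, -45.0, 42.3] norm 64.5 shift [-451.1, 167.4, -538.8] t 0.3
[0.44981822 0.09276606 0.23733304]
clock: 0.92
tcp_pos: [0.3321, -0.2775, 0.4049]
tool_rot: [-0.138, 0.137, -0.693, 0.694]
ft_force: [1.8, 0.5, 0.8]
width: 0.998
```

```bash
cat > pg.py <<'E'
import sys
from h import *
from bench import env
Rg=mk(70,45,-1); a=Rg.as_matrix()[:,1]
plan(env,Rg,np.array([.5156,.2735,.045])-float(sys.argv[1])*a); print(env.state()["qpos"].round(2))
E
python3 pg.py .1
```

```text
turn [-18.7, -45.0, 42.3] norm 64.6 shift [-250.0, 167.5, -297.5] t 0.925
[-0.83  0.22  1.79  0.    1.13  0.35]
```

```bash
python3 -m jog '[[[-19,-45,42],[-250,120,-300],100],[[-19,-45,42],[-250,120,-300],100],[[-19,-45,42],[-250,120,-300],100],[[-19,-45,42],[-250,120,-300],100],[[-19,-45,42],[-250,120,-300],100]]'; python3 pg.py .1
```

```text
clock: 1.55
tcp_pos: [0.4214, 0.0073, 0.3128]
tool_rot: [0.53, -0.155, 0.707, -0.441]
ft_force: [0.9, 0.5, 0.4]
width: 0.999
turn [-2.8, -7.4, 7.0] norm 10.6 shift [-23.6, 114.6, -10.4] t 1.55
[-0.37  0.39  2.05  0.9   0.91 -0.52]
```

```bash
python3 -m jog '[[[-3,-7,7],[-12,57,-5],100],[[-3,-7,7],[-24,114,-10],100],[[-3,-7,7],[-24,114,-10],100],[[-3,-7,7],[-24,114,-10],100]]'; python3 pg.py .1; python3 - <<'E'
from h import *
from bench import env
import pickle
C={n:env.capture(n) for n in("scene","side","wrist")}
pickle.dump(C,open("c1.pkl","wb"))
im=np.hstack([cv2.resize(C[n]["frame"][:,:,::-1],(400,300)) for n in("side","wrist")]); cv2.imwrite("pics/p1.png",im)
E
```

```text
clock: 2.05
tcp_pos: [0.4497, 0.0907, 0.2381]
tool_rot: [0.592, -0.153, 0.694, -0.38]
ft_force: [-0.7, -0.3, 0.2]
width: 1.001
turn [0.2, -0.7, 0.1] norm 0.7 shift [-0.9, 1.9, -0.6] t 2.05
[-0.19  0.6   2.07  1.26  0.82 -0.89]
```

View pics/p1.png

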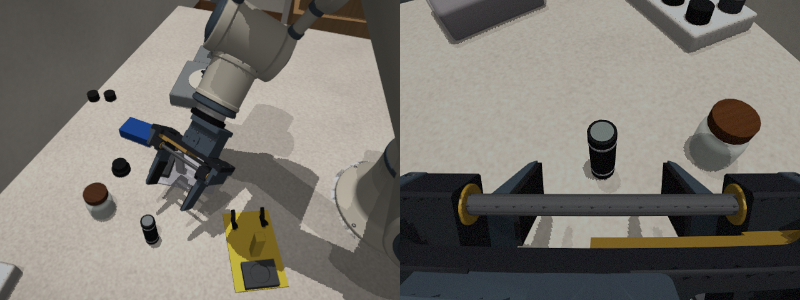

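Wrist view: barrel upright and centred between the fingers (top at about (321,208) full-size). I'll refine its position from this close view, then go in.

```bash
python3 - <<'E'
from h import *
import pickle
C=pickle.load(open("c1.pkl","rb"));crop(C["wrist"],280,170,90,130,"zw.png",5)
E
```

```text
(no output)
```

View pics/zw.png

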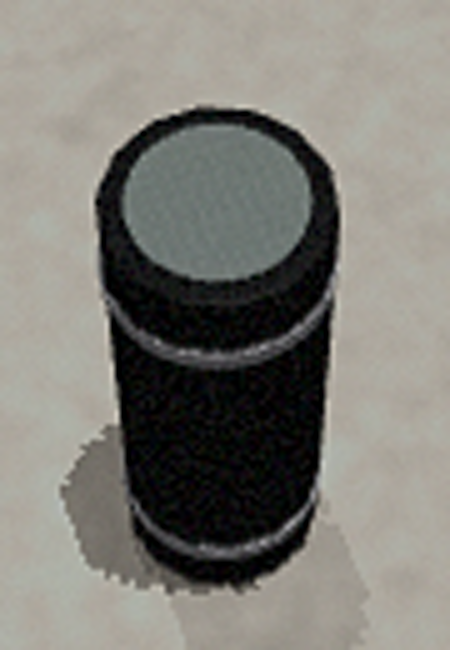

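```bash
python3 - <<'E'
from h import *
import pickle
C=pickle.load(open("c1.pkl","rb"));print(onplane(C["wrist"],[(323.2,210.2)],.084))
E
python3 pg.py 0
```

```text
[[0.51553488 0.27316473 0.084     ]]
turn [0.1, -0.6, 0.1] norm 0.7 shift [-1.0, 103.1, -1.0] t 2.2
[-0.19  0.6   2.07  1.26  0.82 -0.9 ]
```

```bash
python3 -m jog '[[[0,0,0],[1,35,-1],100],[[0,0,0],[1,70,-1],100],[[0,0,0],[1,95,-1],100],[[0,0,0],[1,105,-1],100],[[0,0,0],[1,105,-1],100]]' 25; python3 pg.py 0
```

```text
clock: 2.82
tcp_pos: [0.4737, 0.1598, 0.1633]
tool_rot: [0.592, -0.152, 0.694, -0.38]
ft_force: [-0.4, -0.6, -0.5]
width: 1.002
turn [0.2, -0.7, 0.1] norm 0.7 shift [-2.1, -2.7, 0.5] t 2.825
[-0.02  0.78  2.03  1.55  0.73 -1.08]
```

```bash
python3 -m jog '[[[0,0,0],[0,0,0],0],[[0,0,0],[0,0,0],0],[[0,0,0],[0,0,0],0],[[0,0,0],[0,0,0],0],[[0,0,0],[0,0,0],0]]' 25;python3 pg.py 0
```

```text
clock: 3.45
tcp_pos: [0.4735, 0.1601, 0.1628]
tool_rot: [0.592, -0.153, 0.694, -0.38]
ft_force: [-0.6, 0.2, 0.5]
width: 0.483
turn [0.2, -0.7, 0.1] norm 0.7 shift [-2.2, -3.2, 0.8] t 3.45
[-0.02  0.78  2.03  1.55  0.73 -1.08]
```

```bash
python3 -m jog '[[[0,0,0],[0,0,0],0],[[0,0,0],[0,0,0],0],[[0,0,0],[0,0,0],0],[[0,0,0],[0,0,0],0]]' 25; python3 -m jog '[[[0,0,0],[-14,-14,0],0],[[0,0,0],[-28,-28,0],0],[[0,0,0],[-56,-56,0],0],[[0,0,0],[-84,-84,0],0],[[0,0,0],[-84,-84,0],0]]' 25
python3 - <<'E'
from h import *
from bench import env
C={n:env.capture(n) for n in("scene","side","wrist")}
im=np.hstack([cv2.resize(C[n]["frame"][:,:,::-1],(400,300)) for n in("side","wrist")]); cv2.imwrite("pics/p2.png",im)
E
```

```text
clock: 3.95
tcp_pos: [0.4736, 0.1601, 0.1628]
tool_rot: [0.592, -0.153, 0.694, -0.38]
ft_force: [0.3, -0.3, 1.6]
width: 0.319
clock: 4.58
tcp_pos: [0.475, 0.16, 0.2838]
tool_rot: [0.593, -0.152, 0.693, -0.381]
ft_force: [-0.8, -0.5, -1.1]
width: 0.325
```

View pics/p2.png

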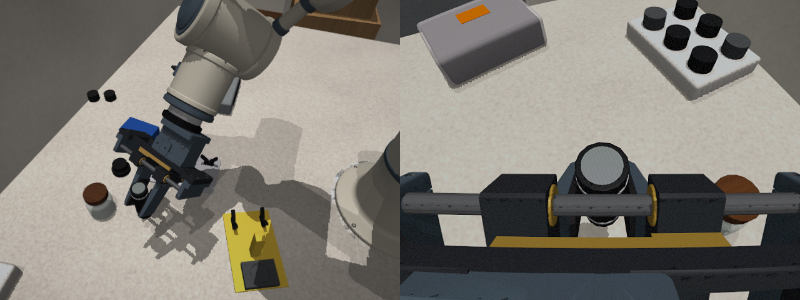

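```bash
cat > pl.py <<'E'
import sys
from h import *
from bench import env
tilt,dz=map(float,sys.argv[1:3])
Rg=mk(97.2,tilt,-1); a=Rg.as_matrix()[:,1]
print(plan(env,Rg,np.array([.4617,.0649,.038+dz])+.001*a)); print(env.state()["qpos"].round(2))
E
python3 pl.py 0 .14;python3 pl.py -45 .12;
```

```text
turn [-10.2, -26.4, -44.1] norm 52.4 shift [18.2, -114.4, 20.2] t 4.725
[0.4617 0.0649 0.349 ]
[-0.02  0.52  1.97  1.22  0.79 -0.63]
turn [0.8, -30.5, -88.1] norm 93.2 shift [-8.0, 11.3, -34.8] t 4.725
[0.4465453  0.18486181 0.27891526]
[-0.02  0.52  1.97  1.22  0.79 -0.63]
```

```bash
python3 -m jog '[[[-2,-5,-8],[4,-40,4],0],[[-4,-10,-17],[8,-70,8],0],[[-6,-15,-26],[12,-95,12],0],[[-8,-20,-35],[16,-114,16],0],[[-10,-26,-44],[18,-114,20],0]]' 25; python3 pl.py 0 .14; python3 pl.py -45 .12
```

```text
clock: 5.35
tcp_pos: [0.4619, 0.0644, 0.3492]
tool_rot: [0.532, -0.518, 0.479, -0.468]
ft_force: [-0.2, 0.6, -2.3]
width: 0.325
turn [-0.3, -1.3, -1.5] norm 2.0 shift [-0.5, 0.2, -0.1] t 5.35
[0.4617 0.0649 0.349 ]
[ 0.    0.35  1.8   0.03  1.   -0.12]
turn [0.2, -1.4, -46.5] norm 46.5 shift [-119.5, 73.3, -3.2] t 5.35
[0.4465453  0.18486181 0.27891526]
[ 0.    0.35  1.8   0.03  1.   -0.12]
```

```bash
python3 -m jog '[[[0,0,-9],[-30,10,-1],0],[[0,0,-18],[-60,20,-1],0],[[0,-1,-28],[-90,35,-2],0],[[0,-1,-38],[-119,55,-3],0],[[0,-1,-46],[-119,73,-3],0]]' 25; python3 pl.py -45 .12; python3 pl.py -45 .03;  python3 - <<'E'
from h import *
from bench import env
import pickle
C={n:env.capture(n) for n in("scene","side","wrist")}
pickle.dump(C,open("c3.pkl","wb"))
im=np.hstack([cv2.resize(C[n]["frame"][:,:,::-1],(400,300)) for n in("side","scene")]); cv2.imwrite("pics/p3.png",im)
E
```

```text
clock: 5.98
tcp_pos: [0.4465, 0.1876, 0.278]
tool_rot: [-0.312, 0.668, -0.234, 0.634]
ft_force: [-1.3, -1.9, -1.7]
width: 0.323
turn [0.3, -0.2, -0.5] norm 0.6 shift [2.6, 1.3, -0.3] t 5.975
[0.4465453  0.18486181 0.27891526]
[ 0.49  0.6   1.76 -0.76  1.24  0.8 ]
turn [0.3, -0.2, -0.5] norm 0.6 shift [-60.5, 65.5, -0.2] t 5.975
[0.4465453  0.18486181 0.18891526]
[ 0.49  0.6   1.76 -0.76  1.24  0.8 ]
```

View pics/p3.png

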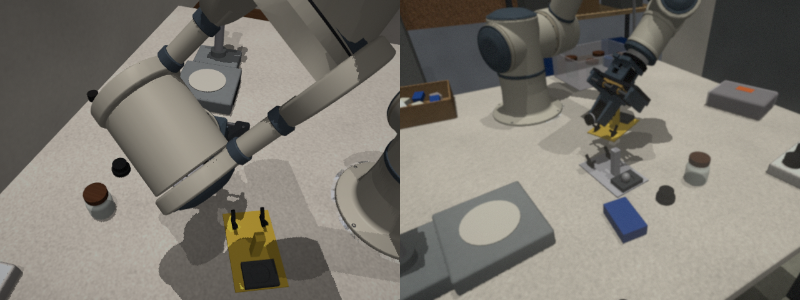

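Scene view: the gripper leans the intended way above the cradle and the tray is unmoved; the side view is blocked by the arm.

```bash
python3 -m jog '[[[0,0,0],[-20,22,0],0],[[0,0,0],[-40,44,0],0],[[0,0,-0.5],[-60,65,0],0],[[0,0,-0.5],[-60,65,0],0],[[0,0,-0.5],[-60,65,0],0]]' 25; python3 pl.py -45 .03; python3 - <<'E'
from h import *
from bench import env
import pickle
C={n:env.capture(n) for n in("scene","wrist")}
pickle.dump(C,open("c4.pkl","wb"))
crop(C["scene"],260,170,150,150,"z4.png",4); cv2.imwrite("pics/w4.png",C["wrist"]["frame"][:,:,::-1])
E
```

```text
clock: 6.75
tcp_pos: [0.4478, 0.183, 0.1928]
tool_rot: [-0.31, 0.667, -0.234, 0.636]
ft_force: [0.3, 0.5, -1.1]
width: 0.325
turn [0.4, -0.4, -0.3] norm 0.7 shift [-4.1, 1.4, -1.0] t 6.75
[0.4465453  0.18486181 0.18891526]
[ 0.48  0.75  1.8  -0.83  1.1   0.95]
```

View pics/z4.png

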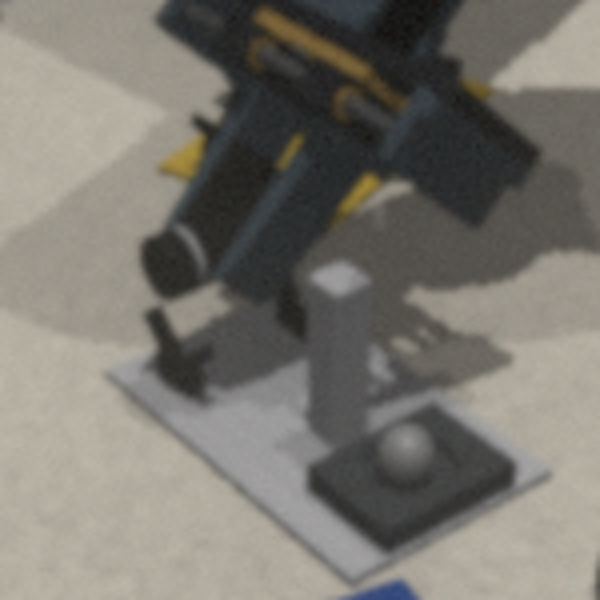

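View pics/w4.png

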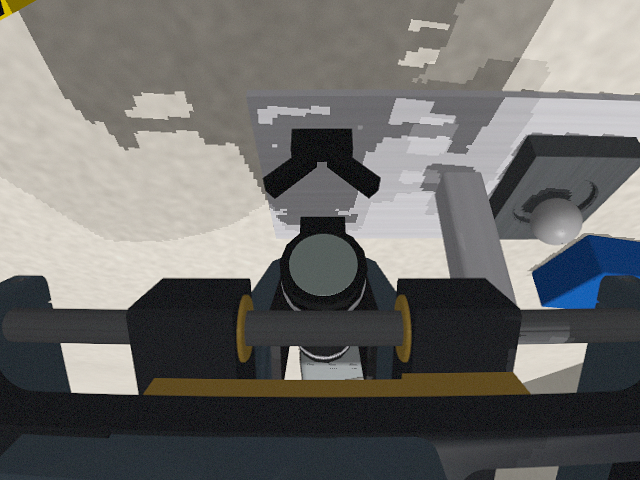

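```bash
python3 - <<'E'
from h import *
from bench import env
import pickle
C=pickle.load(open("c4.pkl","rb"));p,Rc,s=cur(env)
a=Rc.as_matrix()[:,1];u=-Rc.as_matrix()[:,0]; b=(u-a)/2**.5; g=p+.172*a; c=g-.001*a
print("axis",b.round(3),"centre",c.round(4)); h=np.array([-.125,.992,0])
print("wrist +end",proj(C["wrist"],c+.042*b),"scene -end",proj(C["scene"],c-.042*b))
o=np.array([.5311,.0737,0]);x=np.array([.992,.125,0])
cr=o-.07*x; 
for y in(.038,-.038,.03,-.03):
  for n in C: print(n,y,proj(C[n],[cr+h*y+[0,0,.0168],cr+h*y+x*.0235+[0,0,.036],cr+h*y-x*.0235+[0,0,.036]]).round(1).tolist())
E
```

```text
axis [-0.116  0.993  0.006] centre [0.462  0.0639 0.0713]
wrist +end [[327.05089476 265.6770766 ]] scene -end [[298.42340389 236.80880382]]
scene 0.038 [[335.3, 246.1], [343.5, 243.2], [327.4, 232.2]]
wrist 0.038 [[324.7, 150.6], [385.3, 186.7], [264.6, 187.6]]
scene -0.038 [[302.1, 261.2], [309.6, 258.6], [294.1, 246.5]]
wrist -0.038 [[325.6, 242.4], [367.7, 271.7], [283.9, 272.3]]
scene 0.03 [[331.9, 247.7], [340.0, 244.7], [324.1, 233.6]]
wrist 0.03 [[324.8, 163.6], [382.7, 199.0], [267.4, 199.9]]
scene -0.03 [[305.7, 259.6], [313.3, 256.9], [297.8, 245.0]]
wrist -0.03 [[325.5, 235.3], [369.1, 265.3], [282.4, 265.9]]
```

Wrist view: barrel end (323,265), +y saddle notch (322,165): aligned. Scene view: barrel end about (299.5,236.6), close to prediction. Lowering.

```bash
python3 pl.py -45 0.001; python3 -m jog '[[[0,0,0],[-7,7,0],0],[[0,0,0],[-14,13,0],0],[[0,0,0],[-19,18,0],0],[[0,0,0],[-22,20,0],0],[[0,0,0],[-22,20,0],0]]' 25; python3 pl.py -45 0
```

```text
turn [0.3, -0.5, -0.3] norm 0.7 shift [-24.4, 22.3, -1.2] t 6.85
[0.4465453  0.18486181 0.15991526]
[ 0.48  0.75  1.8  -0.83  1.1   0.95]
clock: 7.48
tcp_pos: [0.4473, 0.1849, 0.1617]
tool_rot: [-0.31, 0.667, -0.233, 0.636]
ft_force: [0.3, 0.8, -0.4]
width: 0.321
turn [0.4, -0.4, -0.2] norm 0.6 shift [-2.0, 1.9, -0.7] t 7.475
[0.4465453  0.18486181 0.15891526]
[ 0.49  0.81  1.81 -0.85  1.06  1.01]
```

```bash
python3 -m jog '[[[0,0,0],[-1,1,0],0],[[0,0,0],[-2,1.5,-0.5],0],[[0,0,0],[-2,1.5,-0.5],0]]' 10; python3 pl.py -45 0;python3 - <<'E'
from h import *
from bench import env
C={n:env.capture(n) for n in("scene","wrist")}
crop(C["scene"],260,170,150,150,"z5.png",4); cv2.imwrite("pics/w5.png",C["wrist"]["frame"][:,:,::-1])
E
```

```text
clock: 7.85
tcp_pos: [0.4469, 0.185, 0.16]
tool_rot: [-0.31, 0.667, -0.233, 0.636]
ft_force: [0.8, -1.5, 7.2]
width: 0.327
turn [0.3, -0.4, -0.2] norm 0.5 shift [-0.7, 0.9, -0.4] t 7.85
[0.4465453  0.18486181 0.15891526]
[ 0.49  0.81  1.81 -0.85  1.06  1.01]
```

View pics/z5.png

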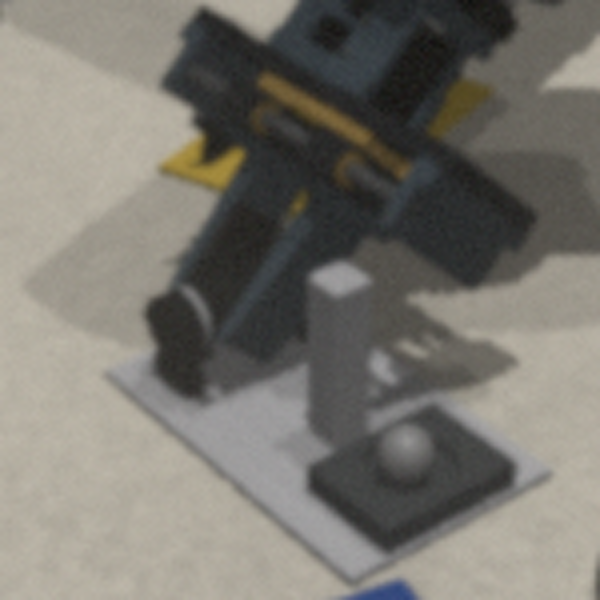

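View pics/w5.png

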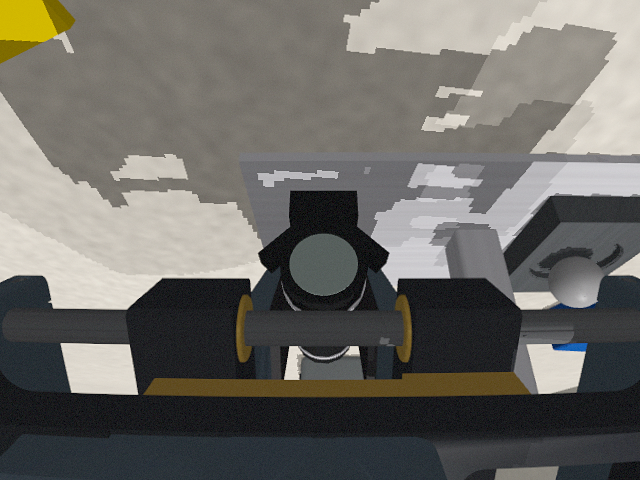

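Wrist view: barrel end (323,265) sits in the +y saddle's V, with about 7 N of seating contact. Releasing to a partial opening.

```bash
python3 -m jog '[[[0,0,0],[0,0,0],48],[[0,0,0],[0,0,0],48],[[0,0,0],[0,0,0],48],[[0,0,0],[0,0,0],48]]' 20; python3 -m jog '[[[0,0,0],[0,-8,0],48],[[0,0,0],[0,-25,0],48],[[0,0,0],[0,-60,0],48],[[0,0,0],[0,-110,0],48],[[0,0,0],[0,-140,0],48]]' 20;python3 - <<'E'
from h import *
from bench import env
C={n:env.capture(n) for n in("scene","wrist","side")}
crop(C["scene"],260,170,150,150,"z6.png",4); cv2.imwrite("pics/w6.png",C["wrist"]["frame"][:,:,::-1])
p,Rc,s=cur(env);o=np.array([.5311,.0737,0])
print(plan(env,mk(97.2,0,-1),o+[0,0,.17]));print(plan(env,mk(97.2-180,0,-1),o+[0,0,.17]),s["qpos"])
E
```

```text
clock: 8.45
tcp_pos: [0.4468, 0.1852, 0.1595]
tool_rot: [-0.31, 0.667, -0.233, 0.636]
ft_force: [0.4, 0.0, -0.1]
width: 0.48
clock: 9.07
tcp_pos: [0.4348, 0.2854, 0.2614]
tool_rot: [-0.311, 0.667, -0.234, 0.636]
ft_force: [1.4, 0.9, -0.6]
width: 0.479
turn [-0.0, -0.5, 44.6] norm 44.6 shift [214.2, 97.1, 70.8] t 9.225
[0.5311 0.0737 0.342 ]
turn [-68.2, 166.1, -0.0] norm 179.5 shift [214.2, 97.1, 70.8] t 9.225
[0.5311 0.0737 0.342 ] [ 0.65314662  0.67496419  1.63964185 -0.66988325  1.34937552  0.86733629]
```

View pics/z6.png

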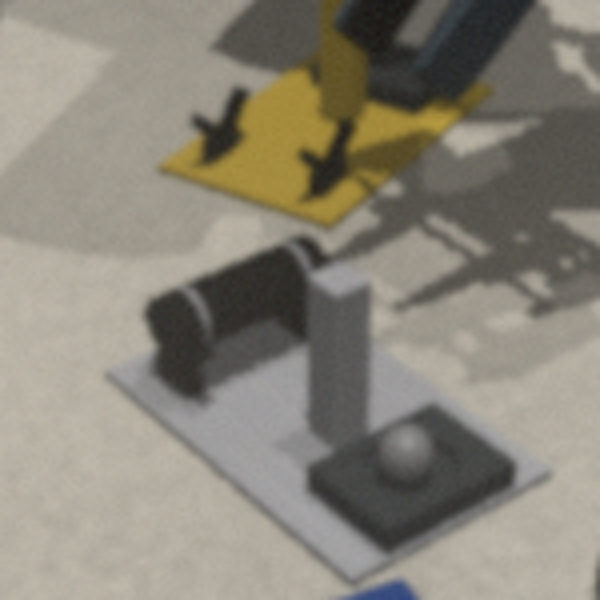

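View pics/w6.png

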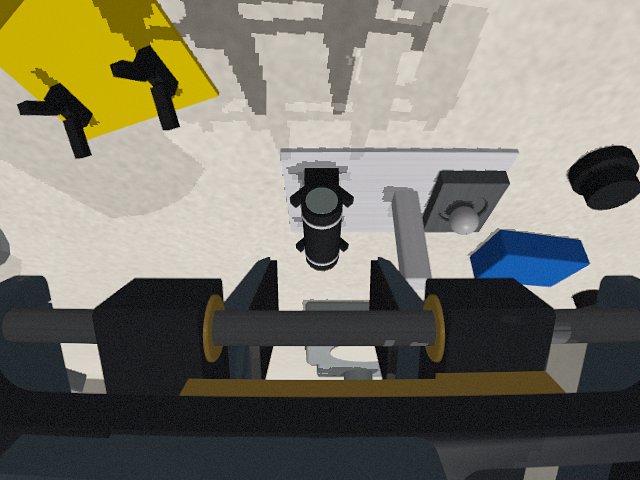

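Barrel lies centred in both saddles with even overhang; tray and ball unmoved (scene corners unchanged). Next: over the post.

```bash
python3 -m jog '[[[0,0,9],[45,-5,14],48],[[0,0,18],[90,10,28],48],[[0,0,27],[135,35,42],48],[[0,0,36],[175,65,57],48],[[0,0,44.5],[214,97,71],48]]' 20;  cat > tp.py <<'E'
import sys
from h import *
from bench import env
x,y,z,yaw=map(float,sys.argv[1:5])
print(plan(env,mk(90+yaw,0,-1),[x,y,z])); print(env.state()["qpos"].round(2))
E
python3 tp.py .5311 .0737 .17 7.2
```

```text
clock: 9.85
tcp_pos: [0.5314, 0.0706, 0.3409]
tool_rot: [0.529, -0.527, 0.47, -0.471]
ft_force: [0.1, 1.7, 0.3]
width: 0.475
turn [-0.1, -0.5, -0.0] norm 0.6 shift [-3.1, -1.1, 0.1] t 9.85
[0.5311 0.0737 0.342 ]
[ 0.02  0.44  1.64  0.    1.05 -0.1 ]
```

```bash
python3 - <<'E'
from h import *
from bench import env
import pickle
C={"wrist":env.capture("wrist")}; pickle.dump(C,open("c7.pkl","wb"));c=C["wrist"]
cv2.imwrite("pics/w7.png",c["frame"][:,:,::-1])
print(proj(c,[[.5311,.0737,.085]]))
E
```

```text
[[324.3262008 247.4669021]]
```

View pics/w7.png

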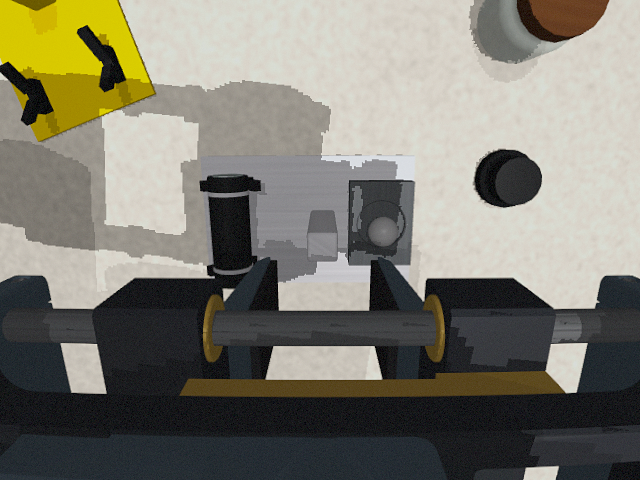

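Wrist view: post top centred at (322,247) (predicted (324,247)), barrel at (232,225), ball (383,232). Descending to grip height.

```bash
python3 -m jog '[[[0,-0.5,0],[-3,30,-1],48],[[0,-0.5,0],[-3,60,-1],48],[[0,-0.5,0],[-3,80,-1],48],[[0,-0.5,0],[-3,94,-1],48],[[0,-0.5,0],[-3,98,-1],48]]' 20;python3 tp.py .5311 .0737 .07 7.2
```

```text
clock: 10.52
tcp_pos: [0.5297, 0.075, 0.2419]
tool_rot: [-0.529, 0.532, -0.467, 0.469]
ft_force: [0.1, 1.0, 0.1]
width: 0.476
turn [0.1, -0.0, 0.3] norm 0.3 shift [1.4, -0.1, 1.2] t 10.525
[0.5311 0.0737 0.242 ]
[ 0.03  0.59  1.73 -0.01  0.82 -0.09]
```

```bash
python3 -m jog '[[[0.1,0,0.3],[1.4,0,1.2],48],[[0.1,0,0.3],[1.4,0,1.2],48],[[0.1,0,0.3],[1.4,0,1.2],48]]' 10;python3 tp.py .5311 .0737 .07 7.2; python3 -m jog '[[[0,0,0],[0,0,0],30],[[0,0,0],[0,0,0],20],[[0,0,0],[0,0,0],15],[[0,0,0],[0,0,0],10],[[0,0,0],[0,0,0],0]]' 10; python3 -m jog '[[[0,0,0],[0,0,0],0],[[0,0,0],[0,0,0],0]]' 10; python3 tp.py .5311 .0737 .07 7.2
```

```text
clock: 10.9
tcp_pos: [0.5316, 0.0737, 0.2433]
tool_rot: [0.531, -0.529, 0.467, -0.468]
ft_force: [-0.4, 0.3, -0.8]
width: 0.479
turn [-0.2, -0.0, -0.0] norm 0.2 shift [-0.0, 1.3, -0.5] t 10.9
[0.5311 0.0737 0.242 ]
[ 0.03  0.59  1.73  0.    0.82 -0.1 ]
clock: 11.52
tcp_pos: [0.5313, 0.0738, 0.2428]
tool_rot: [0.531, -0.53, 0.467, -0.468]
ft_force: [-3.1, -0.0, 4.7]
width: 0.218
clock: 11.78
tcp_pos: [0.5313, 0.0737, 0.2428]
tool_rot: [0.531, -0.53, 0.467, -0.468]
ft_force: [-3.6, -0.9, 6.1]
width: 0.222
turn [-0.1, -0.0, -0.1] norm 0.1 shift [0.0, 0.8, -0.2] t 11.775
[0.5311 0.0737 0.242 ]
[ 0.03  0.59  1.73  0.    0.82 -0.1 ]
```

```bash
python3 -m jog '[[[0,0,0],[0,0,0],0],[[0,0,0],[0,0,0],0],[[0,0,0],[0,-1,0],0],[[0,0,0],[0,-3,0],0],[[0,0,0],[0,-6,0],0]]' 55;python3 -m jog '[[[0,0,0],[0,-5,0],0],[[0,0,0],[0,-12,0],0],[[0,0,0],[0,-18,0],0],[[0,0,0],[0,-20,0],0],[[0,0,0],[0,-20,0],0]]' 55; python3 tp.py .5311 .0737 .095 7.2; python3 - <<'E'
from h import *
from bench import env
print(env.state()["ft_torque"])
C={n:env.capture(n) for n in("scene","wrist","side")}
crop(C["scene"],260,150,150,150,"z8.png",4); cv2.imwrite("pics/w8.png",C["wrist"]["frame"][:,:,::-1]);cv2.imwrite("pics/s8.png",C["side"]["frame"][:,:,::-1])
E
```

```text
clock: 12.4
tcp_pos: [0.5315, 0.0738, 0.2488]
tool_rot: [0.531, -0.53, 0.467, -0.468]
ft_force: [0.4, 0.7, -4.3]
width: 0.216
clock: 13.02
tcp_pos: [0.5314, 0.0737, 0.2689]
tool_rot: [0.531, -0.529, 0.467, -0.468]
ft_force: [-0.2, 0.2, -4.1]
width: 0.218
turn [-0.2, -0.0, -0.0] norm 0.2 shift [-0.0, 1.9, -0.3] t 13.025
[0.5311 0.0737 0.267 ]
[ 0.03  0.55  1.71  0.    0.88 -0.1 ]
[-0.01353246 -0.14887103 -0.02300865]
```

View pics/z8.png

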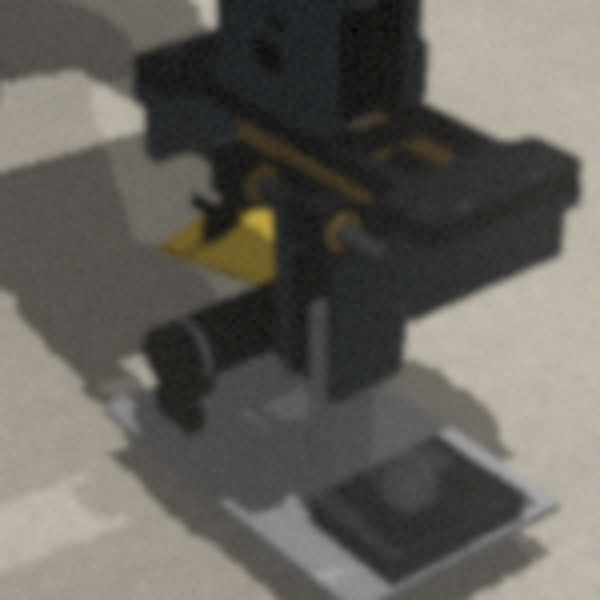

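View pics/w8.png

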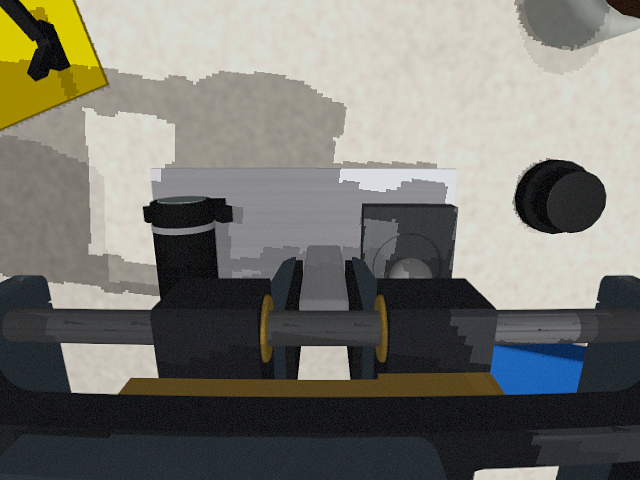

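View pics/s8.png

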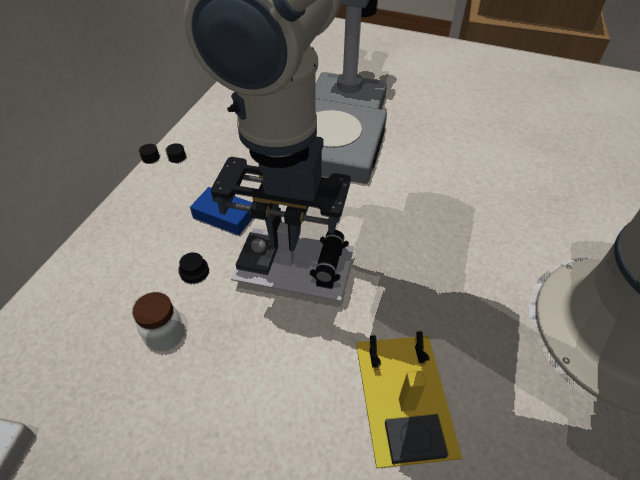

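Side and scene views: tray clear of the bench and looking level, ball in its pocket at (259,245), barrel in the cradle at (330,260); the load reads 4.2 N, as expected. Raising gently.

```bash
python3 -m jog '[[[0,0,0],[0,-4,0],0],[[0,0,0],[0,-11,0],0],[[0,0,0],[0,-20,0],0],[[0,0,0],[0,-29,0],0],[[0,0,0],[0,-38,0],0]]' 55;python3 -m jog '[[[0,0,0],[0,-9,0],0],[[0,0,0],[0,-18,0],0],[[0,0,0],[0,-26,0],0],[[0,0,0],[0,-32,0],0],[[0,0,0],[0,-35,0],0]]' 55; python3 tp.py .575 -.268 .169 7.2; python3 - <<'E'
from h import *
from bench import env
C={n:env.capture(n) for n in("scene","side")}
s,d=C["scene"],C["side"]
crop(s,240,120,200,150,"z9.png",4); crop(d,200,190,180,140,"s9.png",4)
E
```

```text
clock: 13.8
tcp_pos: [0.5313, 0.0737, 0.3076]
tool_rot: [0.531, -0.529, 0.467, -0.468]
ft_force: [0.6, 0.6, -3.2]
width: 0.215
clock: 14.42
tcp_pos: [0.5313, 0.0736, 0.3421]
tool_rot: [0.531, -0.529, 0.467, -0.468]
ft_force: [-0.5, -0.0, -4.9]
width: 0.219
turn [-0.2, -0.0, -0.0] norm 0.2 shift [344.4, 0.8, 0.7] t 14.425
[ 0.575 -0.268  0.341]
[ 0.03  0.44  1.64  0.    1.05 -0.1 ]
```

View pics/z9.png

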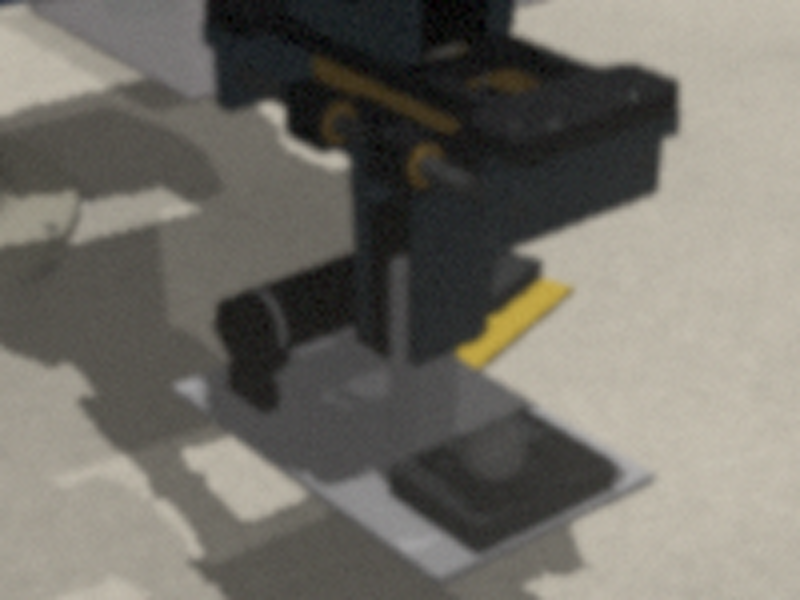

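View pics/s9.png

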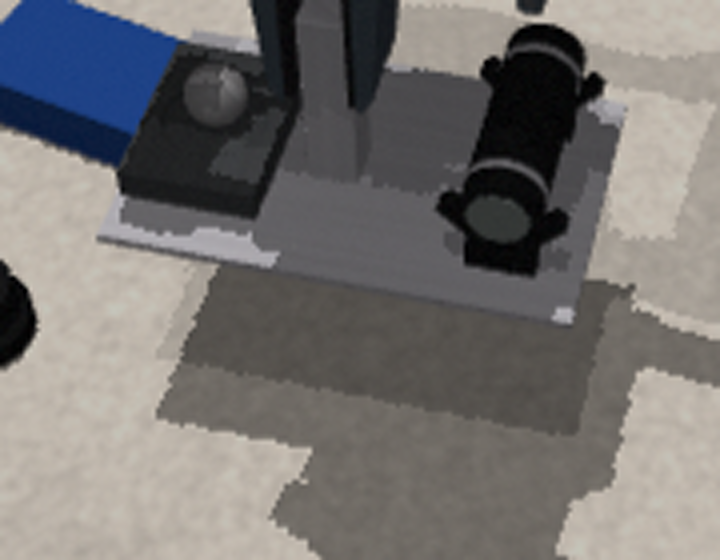

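```bash
python3 - <<'E'
from h import *
import pickle
C=pickle.load(open("c0.pkl","rb")); s,d=C["scene"],C["side"]
f=lambda l,o:(np.array(l,float)+.5)/4-.5+np.array(o)
S=f([(652,478),(178,386),(442,577)],(240,120));D=f([(97,237),(625,104),(190,33)],(200,190))
for a,b in zip(S,D): print([v.round(4).tolist() for v in tri(s,a,d,b)])
print(onplane(d,f([(573,321)],(200,190)),.1033))
E
python3 -m jog '[[[0,0,0],[3,0,0],0],[[0,0,0],[8,0,0],0],[[0,0,0],[15,0,0],0],[[0,0,0],[23,0,0],0],[[0,0,0],[32,0,0],0]]' 55
```

```text
[[0.601, 0.1371, 0.1025], [0.0002]]
[[0.4409, 0.0086, 0.1042], [0.002]]
[[0.6147, 0.0305, 0.1044], [0.0001]]
[[0.42604117 0.11382809 0.1033    ]]
clock: 15.15
tcp_pos: [0.5353, 0.0412, 0.3417]
tool_rot: [0.531, -0.529, 0.467, -0.468]
ft_force: [-0.1, -0.5, -4.2]
width: 0.217
```

```bash
python3 -m jog '[[[0,0,0],[9,0,0],0],[[0,0,0],[18,0,0],0],[[0,0,0],[27,0,0],0],[[0,0,0],[36,0,0],0],[[0,0,0],[45,0,0],0]]' 55; python3 -m jog '[[[0,0,0],[9,0,0],0],[[0,0,0],[18,0,0],0],[[0,0,0],[27,0,0],0],[[0,0,0],[36,0,0],0],[[0,0,0],[45,0,0],0]]' 55;python3 -m jog '[[[0,0,0],[9,0,0],0],[[0,0,0],[18,0,0],0],[[0,0,0],[27,0,0],0],[[0,0,0],[36,0,0],0],[[0,0,0],[45,0,0],0]]' 55; python3 -m jog '[[[0,0,0],[9,0,0],0],[[0,0,0],[18,0,0],0],[[0,0,0],[27,0,0],0],[[0,0,0],[36,0,0],0],[[0,0,0],[45,0,0],0]]' 55;  python3 tp.py .575 -.268 .169 7.2
```

```text
clock: 15.78
tcp_pos: [0.5409, -0.0034, 0.3417]
tool_rot: [0.531, -0.529, 0.467, -0.468]
ft_force: [0.1, -0.1, -4.0]
width: 0.216
clock: 16.4
tcp_pos: [0.5466, -0.048, 0.3417]
tool_rot: [0.531, -0.529, 0.467, -0.468]
ft_force: [-0.5, 0.5, -4.3]
width: 0.217
clock: 17.02
tcp_pos: [0.5522, -0.0927, 0.3416]
tool_rot: [0.531, -0.529, 0.467, -0.468]
ft_force: [1.0, 0.8, -4.6]
width: 0.218
clock: 17.65
tcp_pos: [0.5578, -0.1373, 0.3416]
tool_rot: [0.531, -0.529, 0.467, -0.468]
ft_force: [0.5, 0.5, -4.0]
width: 0.215
turn [-0.1, -0.0, -0.1] norm 0.2 shift [131.8, 0.5, 0.7] t 17.65
[ 0.575 -0.268  0.341]
[-0.35  0.49  1.55  0.    1.1  -0.47]
```

```bash
python3 -m jog '[[[0,0,0],[9,0,0],0],[[0,0,0],[18,0,0],0],[[0,0,0],[27,0,0],0],[[0,0,0],[36,0,0],0],[[0,0,0],[45,0,0],0]]' 55; python3 -m jog '[[[0,0,0],[9,0,0],0],[[0,0,0],[18,0,0],0],[[0,0,0],[27,0,0],0],[[0,0,0],[36,0,0],0],[[0,0,0],[45,0,0],0]]' 55; python3 -m jog '[[[0,0,0],[9,0,0],0],[[0,0,0],[17,0,0],0],[[0,0,0],[24,0,1],0],[[0,0,0],[30,0,1],0],[[0,0,0],[35,0,2],0]]' 55;  python3 -m jog '[[[0,0,0],[4,0,0],0],[[0,0,0],[6,0,1],0],[[0,0,0],[7,0,2],0],[[0,0,0],[7,0,3],0]]' 55; python3 -m jog '[[[0,0,0],[0,0,0],0],[[0,0,0],[0,0,0],0],[[0,0,0],[0,0,0],0],[[0,0,0],[0,0,0],0],[[0,0,0],[0,0,0],0]]' 55;  python3 tp.py .575 -.268 .169 7.2; python3 - <<'E'
from h import *
from bench import env
import pickle
C={n:env.capture(n) for n in("scene","side","wrist")}
pickle.dump(C,open("c10.pkl","wb"))
for n in C: cv2.imwrite(f"pics/{n}10.png",C[n]["frame"][:,:,::-1])
E
```

```text
clock: 18.27
tcp_pos: [0.5634, -0.1819, 0.3416]
tool_rot: [0.531, -0.529, 0.467, -0.468]
ft_force: [-0.4, 1.0, -4.8]
width: 0.218
clock: 18.9
tcp_pos: [0.5691, -0.2266, 0.3415]
tool_rot: [0.531, -0.529, 0.467, -0.468]
ft_force: [0.0, -0.1, -3.3]
width: 0.212
clock: 19.52
tcp_pos: [0.5754, -0.2608, 0.3415]
tool_rot: [0.531, -0.529, 0.467, -0.468]
ft_force: [-0.2, -0.2, -4.0]
width: 0.212
clock: 20.02
tcp_pos: [0.5793, -0.2669, 0.3415]
tool_rot: [0.531, -0.529, 0.467, -0.468]
ft_force: [-0.5, 0.1, -4.7]
width: 0.215
clock: 20.65
tcp_pos: [0.5792, -0.267, 0.3415]
tool_rot: [0.531, -0.529, 0.467, -0.468]
ft_force: [0.1, 0.6, -4.8]
width: 0.215
turn [-0.1, -0.0, -0.0] norm 0.2 shift [0.4, 0.5, -4.3] t 20.65
[ 0.575 -0.268  0.341]
[-0.53  0.57  1.39  0.    1.18 -0.65]
```

View pics/scene10.png

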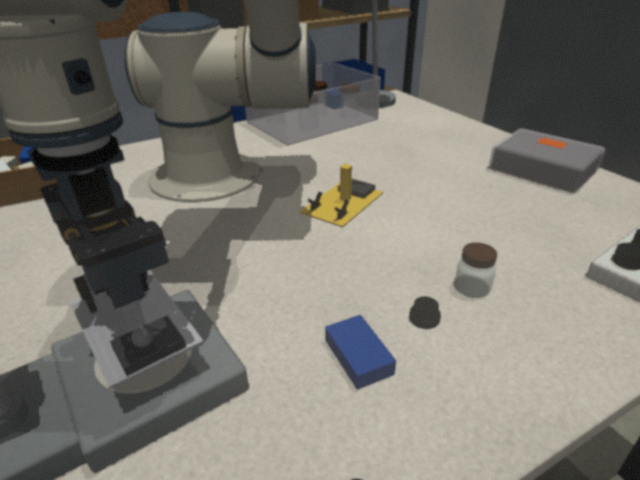

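View pics/side10.png

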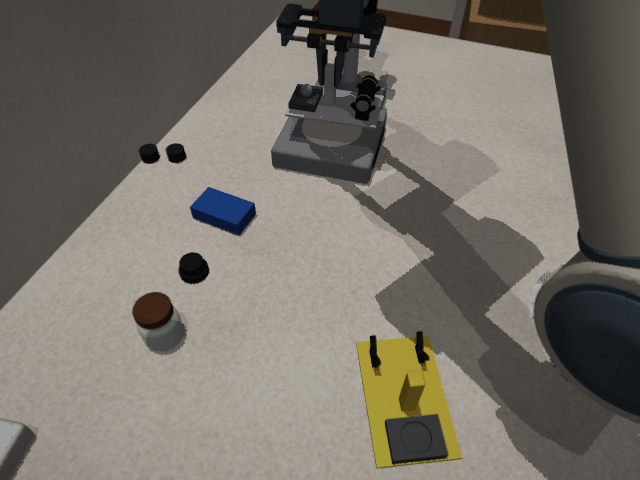

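View pics/wrist10.png

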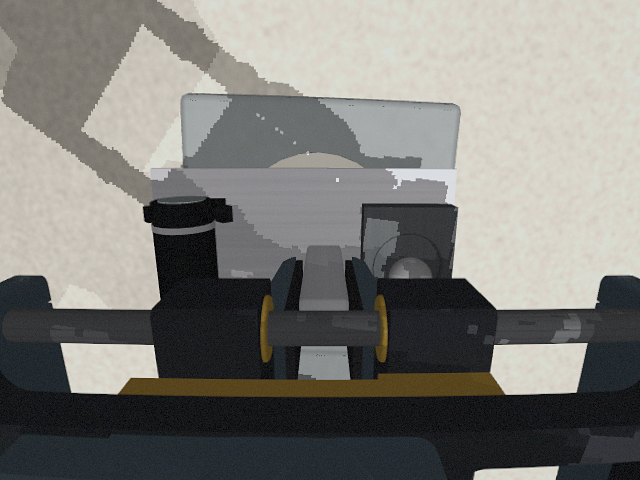

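Final views: in the wrist picture the post (323) is in line with the base (181–460, centre 321). The barrel is in both saddles, the ball is in its pocket at (408,268), and the tray looks the same in the gripper as at lift-off. In the scene and side pictures the tray is over the stage plate with a clear gap, and the jar, lens cell and slide box haven't moved. Handing in.

```bash
python3 - <<'E'
from bench import env
s=env.state(); print(s["joint_velocities"].round(4), s["ft_force"].round(1), s["clock"])
print(env.finish_job())
E
```

```text
[-0.0003 -0.0001  0.0012  0.0006  0.0011 -0.0004] [-0.6  0.3 -4.7] 20.8
the job is handed in; nothing more can be done
None
```

The job is handed in at 20.8 s of the 58 s allowed. I laid the barrel in the cradle and let go, then carried the tray by its post to the microscope. The gripper is still holding it over the stage plate.

Last checks:
- **Position:** the post is about 4 mm from the measured stage centre. I offset it on purpose, towards centring the floor plate, which sits 12 mm off the post.
- **Height:** the tray's underside is about 51 mm above the stage plate.
- **Level:** the tool is within 0.2° of vertical. Three tray corners measured after the lift agreed in height to 2 mm, which is the camera accuracy. I did not measure the corners again at the stage, but the tray sits the same in the gripper.
- **Held still:** the arm was at rest, and the gripper carries about 4.5 N, which matches the loaded tray.
- **Loose parts:** the last pictures show the ball in its pocket and the barrel in both saddles. The jar, lens cell and slide box are where they started.

No check failed. The only disagreement was a 2–4 pixel sideways bias in the wrist camera (1–2 mm), which is within its calibration.

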